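Hang the gauge panel on the sprung hook, dial outward

ROBOT

A 6-joint arm with a two-finger parallel gripper is mounted at the origin on a cart in front of the work surface, level with it; the furniture and walls round the work are solid. World frame = base frame: x ahead of the robot, y to its left, z up, the work surface at z = 0. Lengths are in m, angles in rad, forces in N, time in s.
With the tool pointing down it reaches from about 0.35 to 0.95 m from the base axis. Payload 17.4 kg.
Tool frame: the origin (TCP) lies midway between the tips of the shut fingers; the grasp point (between the pads) lies 19 mm behind it; z points along the fingers, y is the line along which they close (so a half turn about z gives the same grasp; the last joint's range is limited). The gripper opens to 93 mm and grips with 3 to 60 N. Pads are 15 mm wide; open, the fingers measure 128 mm over their backs; the gripper's body (75 mm by 188 mm) begins 65 mm behind the grasp point.
Start: joints at [-1.228, 0.116, 1.442, -0, 1.584, -0.038], TCP at [0.251, -0.627, 0.219] pointing down, gripper open.
Joint ranges: [-2.83, 2.83], [-0.83, 2.19], [0.07, 2.5], [-1.14, 4.28], [0.01, 3], [-2.97, 2.97]. Speed limits (rad/s): [1.89, 1.89, 2.22, 3.14, 3.14, 3.14].

INTERFACE

Orientations are given as a rotation vector (axis times angle).
In Python, from bench import r gives the robot as it stands. Calls block until the motion is done:
- r.goto(position, orientation): joint-space move of the TCP to a pose.
- r.movel(position, attitude=None, v=0.15, max_force=None): straight line of the TCP; attitude=None keeps the orientation; v is the mean speed in m/s. With max_force (N) it stops when the force on the tool has changed by that much, and returns True; else False.
- r.set_joints(angles): joint-space move.
- r.gripper_to(opening, f_grip=None): opening from 0.0 (shut) to 1.0 (fully open); f_grip is the grip in N (None keeps the last); returns when the fingers have stopped.
- r.wait(seconds).
- r.solve_ik(position, orientation): joint angles nearest the present ones, or None.
- r.get_image(name): name is "side" or "top" or "wrist"; returns a dict with "frame" (384x512x3 uint8, red, green, blue), "z_map" (384x512 float32, m along the optical axis (not along the pixel's ray), 0 where there is no reading), "mtx" (3x3 intrinsics, pixels), "pose" (4x4, takes a point from camera to world coordinates). Camera axes: x right, y down, z forward; pixel columns grow to the right and rows downward; lengths in m; the calibration is good to about 2 mm. A picture is of the moment at which its call begins.
A pose or a line that the arm cannot do raises r.PlanningError and nothing moves.
- r.job_done(): hands the job in; it is judged then, once.
Trained networks look in a picture, given as the dict that the camera call returned (one of the last four; its "shot" number tells which), for a name from the list of things; names that differ only in an ending like _2 or _b are one class to them, and where a whole thing is asked for, a point or a joint stands for the part that bears it (a point fixed in the world has none). Each returns a list of dicts, best first, with "p" (0 to 1); they miss things now and then, are a little off and sometimes report something else, mostly with a low value. They report only what shows in the picture. A call takes as long as a camera call. They do not tell look-alikes from the thing itself.
- r.spot_in(picture, thing): "location" ([column, row] in pixels, amid what is visible of it).
Readings, each from a call of its own:
- r.get_time_s(): time.
- r.get_joints(): joint angles.
- r.get_qvel(): joint speeds.
- r.get_effort(): joint torques, N m.
- r.get_tool_pos(): TCP position.
- r.get_ee_rot(): TCP orientation.
- r.get_force(): force on the tool from outside, world axes, zero at the start.
- r.get_ft_torque(): the same for the moment, N m.
- r.get_finger_gap(): opening from 0.0 (shut) to 1.0 (fully open).
- r.get_gripper_force(): force on a finger pad.
Only numpy, scipy, OpenCV 4.12 (cv2) and the standard library are available. Lean on these libraries where they do the work, as an engineer would, in place of code of your own. Each camera call takes 0.05 s, during which the arm holds its last target. There are 200 camera calls.

TASK

Take the gauge panel out of its cradle and hang it by its eye on the stand's sprung hook, behind the upturned tip, with the dial facing outward (away from the post). The hook's height was set by hand and is not known, so feel for the eye with light pressure: never load the stand with more than 20 N. Leave the panel hanging still and free on the hook, and do not move the other things on the bench.

Things in the scene. Friction and masses are not known exactly. Their poses are not given: they have to be found in the camera images.
- panel_center (a point): Gauge panel to hang, loose, about 0.2 kg: sheet carrier 60 wide (y), 14 deep (x), 112 mm tall (z), side flanges 14 mm deep (grip across the 60 mm, from above), plain flat back, round black dial gauge 41 mm across on the front, dial centre 52 mm above the bottom edge. Point: mid width, depth and height. -x: where the dial faces; +x: out of the back (back surface 7 mm away); z up. Starts facing any way.
- eye (a point): Centre of the panel's eye: through-hole in the 4 mm back sheet, 16 mm wide (y), 18 mm high (z), 35 mm above and 5 mm behind panel_center; same axes. Below the eye the back is flat and closed down to the bottom edge; above it is a cross bar 12 mm high and 14 mm deep (the panel's full depth), whose flat underside is the eye's upper edge and rests on the hook.
- cradle: Fixed low grey holder 60 x 80 mm, 17 mm high; origin under its centre on the bench. The panel's bottom edge stands in its groove on a floor 6 mm above the bench, walls 11 mm deep, play about 1.5 mm; lift the panel straight up.
- stand: Fixed hook stand; origin on the bench under the post's axis, z up. Post 20 x 20 mm, 202 mm tall, on a dark base plate 100 x 110 x 12 mm. A grey carriage block 36 x 36 x 30 mm clamped on the post carries one flat steel hook pointing along -x (outward), in the plane y = 0. The bar's top is set by hand 150 to 180 mm above the bench, differs every time and is NOT reported: find it by feel or sight.
- tip_below (a point): Bench-level point straight under the end of the hook's tip, x = -105 mm in the stand's frame (same axes). Hook bar 9 mm wide, 6 mm thick; its last 6 mm is upturned, rising 6 mm above the bar's top (tip 12 mm high in all, flat end). A bushing covers the bar from the post out to x = -34 mm.
- post_mid (a point): Point on the post's axis 100 mm above the bench; stand's axes. The hook is sprung: pushed along +x it retreats up to 18 mm at 1.5 N rising to 6 N, then stops hard; freed, it springs out. So the panel's back, pressed lightly on the tip, can be slid up or down until the tip springs through the eye. The hook does not give up, down or sideways.
- screwdriver_a: screwdriver with red handle, 197 mm long, lying; bystander; origin under its centre
- tray_screws: open blue tray of screws, 106 x 146 x 30 mm; bystander; origin under its centre
- flux_bottle: white squeeze bottle with nozzle, 46 mm across, 128 mm tall, standing; bystander; origin under its centre
- bottle_1: small brown dropper bottle, 34 mm across, 102 mm tall, standing; bystander; origin under its centre
- tape_2: roll of beige tape, 100 mm across, 25 mm high, lying flat; bystander; origin under its centre
- pen_1: white marker pen, 135 mm long, lying; bystander; origin under its centre
Mind the look-alikes: they are no part of the job. There is more than one size of the part that bears panel_center; the job needs the middle-sized.

How it is judged:
By the outcome, as a careful person would: the job done as asked, in the order asked, and still so for the second after the job is handed in, with the robot touching nothing.
It also fails if it takes over 58 s, if anything falls off the work surface, if the arm or the gripper's body presses on something with over 40 N, if the wrist force passes 120 N, or if a joint passes its speed limit or range.

## Working session

There is one attempt and no reset: what is moved stays moved. The work goes in short steps, each a Python script; the robot and the scene stay as the last script left them, time stands still between calls to the robot, and variables do not carry over. Pictures are saved under pics/ and viewed, at most 10 in all, crops included, and the job is handed in when it is done.

```bash
mkdir -p pics; cat > h.py <<'E'
import numpy as np, cv2
from bench import r
def cloud(im):
    z=im["z_map"]; K=im["mtx"]; v,u=np.mgrid[:z.shape[0],:z.shape[1]]
    P=np.stack([(u-K[0,2])/K[0,0]*z,(v-K[1,2])/K[1,1]*z,z],-1)
    W=P@im["pose"][:3,:3].T+im["pose"][:3,3]; W[z==0]=np.nan
    return W
def save(im,n,s=1): 
    f=im["frame"][...,::-1]; cv2.imwrite(f"pics/{n}.png",cv2.resize(f,None,fx=s,fy=s))
E
python3 - <<'E'
from h import *
a=r.get_image("top");b=r.get_image("side")
f=np.vstack([a["frame"],b["frame"]]);f=np.hstack([a["frame"],b["frame"]])
cv2.imwrite("pics/1.png",cv2.resize(a["frame"][...,::-1],(800,600)));cv2.imwrite("pics/2.png",cv2.resize(b["frame"][...,::-1],(800,600)))
for n,im in(("top",a),("side",b)):
    W=cloud(im);print(n,im["pose"].round(3).tolist(),im["mtx"][0,0])
    for t in["panel_center","cradle","stand","tray_screws","flux_bottle","bottle_1"]:
        for d in r.spot_in(im,t)[:4]:
            c,w=map(int,d["location"]);print(t,round(d["p"],2),(c,w),W[w,c].round(3))
E
```

```text
top [[-0.004, -0.996, 0.084, 0.384], [-1.0, 0.005, 0.0, 0.0], [-0.001, -0.084, -0.996, 1.509], [0.0, 0.0, 0.0, 1.0]] 392.06397703309915
panel_center 0.86 (325, 188) [ 0.517 -0.249  0.166]
panel_center 0.51 (280, 179) [ 0.555 -0.097  0.119]
panel_center 0.48 (253, 171) [ 0.589 -0.001  0.084]
cradle 0.75 (281, 186) [ 0.536 -0.105  0.062]
cradle 0.34 (255, 207) [ 0.462 -0.008 -0.001]
cradle 0.33 (168, 224) [0.397 0.305 0.097]
stand 0.73 (279, 189) [ 0.531 -0.101  0.002]
stand 0.62 (209, 167) [0.607 0.162 0.071]
tray_screws 0.65 (255, 205) [ 0.469 -0.008 -0.001]
tray_screws 0.62 (280, 180) [ 0.557 -0.1    0.075]
flux_bottle 0.69 (281, 181) [ 0.553 -0.104  0.077]
flux_bottle 0.69 (208, 167) [0.606 0.164 0.08 ]
flux_bottle 0.48 (165, 223) [0.401 0.318 0.088]
bottle_1 0.59 (212, 230) [0.375 0.149 0.078]
side [[0.999, 0.008, -0.041, 0.552], [0.038, -0.587, 0.809, -0.934], [-0.017, -0.81, -0.586, 0.796], [0.0, 0.0, 0.0, 1.0]] 440.7249702305151
panel_center 0.95 (271, 229) [ 0.553 -0.122  0.086]
panel_center 0.91 (258, 270) [ 0.526 -0.276  0.105]
panel_center 0.69 (283, 209) [ 0.585 -0.014  0.062]
stand 0.61 (290, 176) [0.609 0.158 0.051]
stand 0.46 (232, 223) [ 0.445 -0.002  0.001]
tray_screws 0.75 (230, 223) [ 0.441 -0.011  0.009]
flux_bottle 0.76 (227, 153) [0.409 0.29  0.05 ]
bottle_1 0.69 (215, 179) [0.387 0.133 0.056]
bottle_1 0.47 (231, 224) [ 0.443 -0.011  0.005]
```

View pics/1.png

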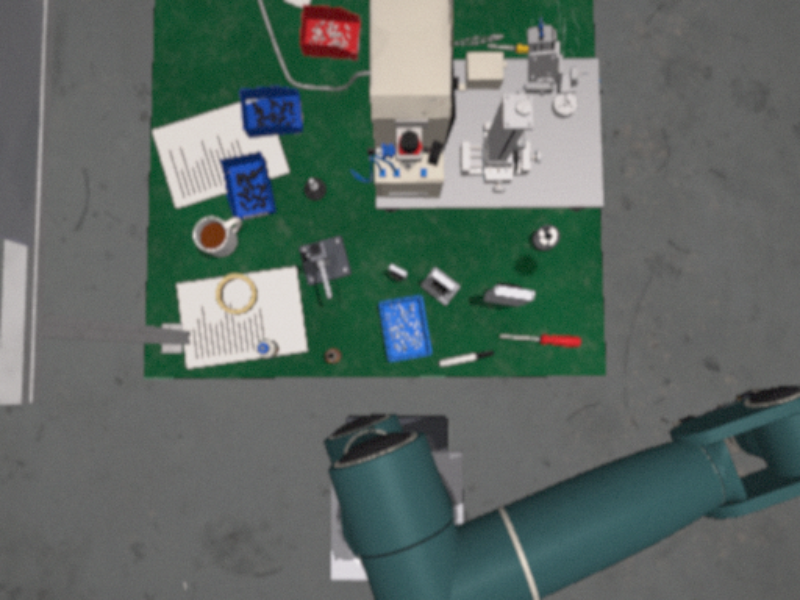

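View pics/2.png

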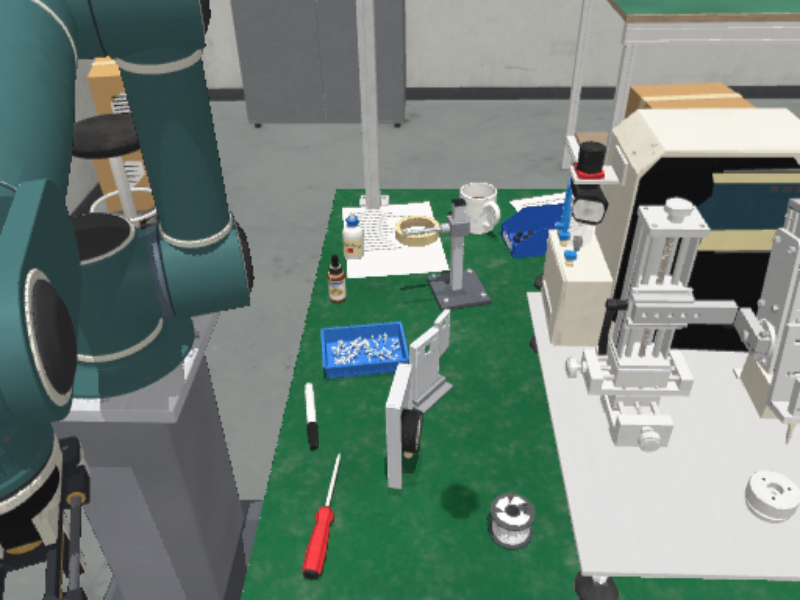

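The side view shows three panels: a large one at about (400,425), one standing in the cradle at (430,365), and a small one hidden behind. The stand is at (457,255), with its hook pointing left towards the robot. The cradle panel's top measures 0.119 m, which fits 6 + 112 mm, so it is the middle size. Next I'll take the precise geometry.

```bash
python3 - <<'E'
from h import *
def rect(P): 
    (c,s,a)=cv2.minAreaRect((P[:,:2]*1000).astype(np.float32)); return np.round(c,1),np.round(s,1),round(a,1),len(P)
for n in("top","side"):
    im=r.get_image(n); W=cloud(im).reshape(-1,3); W=W[~np.isnan(W[:,0])]
    def box(x0,x1,y0,y1,z0,z1): return W[(W[:,0]>x0)&(W[:,0]<x1)&(W[:,1]>y0)&(W[:,1]<y1)&(W[:,2]>z0)&(W[:,2]<z1)]
    print(n)
    for nm,b in dict(mid=(.5,.62,-.18,-.04,.09,.14),small=(.55,.65,-.04,.05,.05,.14),large=(.45,.6,-.34,-.18,.13,.2),post=(.55,.7,.08,.26,.19,.24),base=(.5,.75,.05,.3,.006,.02),hook=(.45,.61,.08,.26,.12,.189)).items():
        P=box(*b)
        if len(P)>5: print(nm,*rect(P),"z",np.percentile(P[:,2],[2,50,98]).round(3))
    P=box(.45,.6,.08,.26,.12,.21); print(P[np.argsort(P[:,0])][::max(1,len(P)//25)].round(3).tolist())
    f=im["frame"][...,::-1]
    c=f[90:230,180:330] if n=="top" else f[120:320,220:320]
    cv2.imwrite(f"pics/c_{n}.png",cv2.resize(c,None,fx=4 if n=="top" else 3,fy=4 if n=="top" else 3,interpolation=cv2.INTER_CUBIC))
E
```

```text
top
mid [ 553.7 -110.5] [58.5 14.3] 53.3 72 z [0.11  0.117 0.124]
small [579.2  -4.6] [42.5 17.6] 62.5 45 z [0.052 0.078 0.085]
large [ 520.1 -262.9] [87. 21.] 81.7 173 z [0.136 0.161 0.167]
post [613.2 172.9] [21.9 21. ] 15.4 44 z [0.192 0.202 0.206]
base [623.5 178.3] [243.9 245.8] 89.7 649 z [0.006 0.011 0.018]
hook [560.1 176.1] [100.4  57.1] 6.4 148 z [0.147 0.157 0.175]
[[0.513, 0.145, 0.158], [0.517, 0.148, 0.157], [0.524, 0.145, 0.152], [0.528, 0.149, 0.148], [0.532, 0.156, 0.149], [0.538, 0.149, 0.154], [0.542, 0.156, 0.152], [0.549, 0.152, 0.153], [0.552, 0.159, 0.155], [0.559, 0.163, 0.154], [0.563, 0.163, 0.152], [0.567, 0.16, 0.151], [0.573, 0.163, 0.154], [0.577, 0.163, 0.151], [0.581, 0.16, 0.149], [0.583, 0.159, 0.157], [0.587, 0.162, 0.158], [0.59, 0.162, 0.16], [0.591, 0.166, 0.153], [0.594, 0.169, 0.158], [0.594, 0.18, 0.154], [0.596, 0.172, 0.167], [0.597, 0.166, 0.159], [0.597, 0.201, 0.158], [0.599, 0.16, 0.145], [0.599, 0.158, 0.167], [0.6, 0.203, 0.164]]
side
mid [ 554.1 -111.4] [62.4 16. ] 52.4 242 z [0.091 0.113 0.121]
small [584.1  -7.4] [45.7 11.3] 63.0 10
[... 209 characters left out ...]
18]
hook [559.9 173.4] [96.6 58.5] 6.3 212 z [0.125 0.154 0.182]
[[0.515, 0.147, 0.151], [0.518, 0.149, 0.16], [0.52, 0.151, 0.152], [0.524, 0.143, 0.153], [0.529, 0.153, 0.151], [0.532, 0.147, 0.154], [0.538, 0.155, 0.153], [0.54, 0.149, 0.15], [0.546, 0.151, 0.152], [0.552, 0.159, 0.154], [0.555, 0.155, 0.153], [0.56, 0.159, 0.154], [0.563, 0.154, 0.15], [0.569, 0.162, 0.153], [0.572, 0.158, 0.148], [0.578, 0.157, 0.152], [0.58, 0.169, 0.155], [0.583, 0.159, 0.151], [0.586, 0.157, 0.152], [0.586, 0.161, 0.143], [0.589, 0.156, 0.149], [0.592, 0.159, 0.154], [0.595, 0.164, 0.158], [0.595, 0.158, 0.148], [0.597, 0.166, 0.166], [0.598, 0.161, 0.153], [0.598, 0.162, 0.146], [0.6, 0.159, 0.164]]
```

View pics/c_top.png

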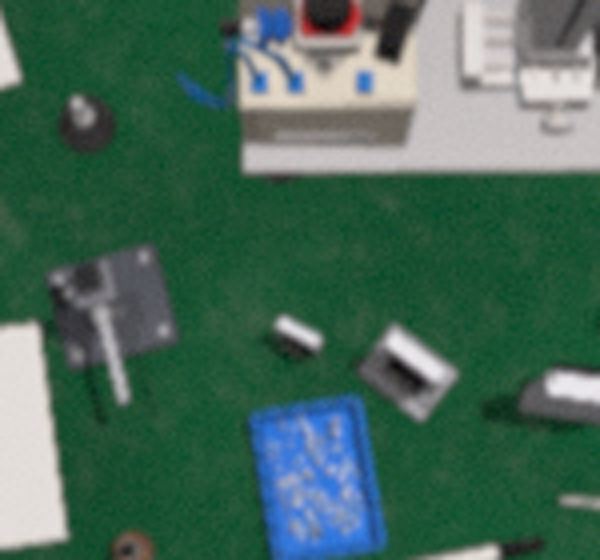

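The cradle panel is at (0.554, -0.111). Its width lies along about 53°, and the flat back with the eye faces the side camera, so the dial faces about 143°. The hook runs from the post at (0.614, 0.171) to a tip near (0.512, 0.146). I'll hover over the panel and confirm with the wrist camera.

```bash
cat >> h.py <<'E'
from scipy.spatial.transform import Rotation as Ro
def down(a):  # tool z down, tool y along yaw angle a (deg)
    a=np.radians(a); y=np.array([np.cos(a),np.sin(a),0]); z=np.array([0,0,-1.]); x=np.cross(y,z)
    return Ro.from_matrix(np.c_[x,y,z]).as_rotvec()
E
python3 - <<'E'
from h import *
for a,b in((53,103.8),(-127,-76.2)):
    for p,q in(([.554,-.111,.25],a),([.554,-.111,.088],a),([.554,.155,.3],b)):
        s=r.solve_ik(p,down(q)); print(q,None if s is None else np.round(s,2))
a=53 if r.solve_ik([.554,-.111,.088],down(53))is not None else -127
b=min((53,-127),key=lambda q:abs(r.solve_ik([.554,-.111,.25],down(q))[5]) if r.solve_ik([.554,-.111,.25],down(q)) is not None else 9)
r.goto([.554,-.111,.27],down(b)); print(b,r.get_time_s())
im=r.get_image("wrist"); save(im,"w1"); W=cloud(im).reshape(-1,3)
print(im["pose"].round(3).tolist())
for z0,z1 in((.105,.13),(.1,.116)):
    P=W[(abs(W[:,0]-.554)<.06)&(abs(W[:,1]+.111)<.05)&(W[:,2]>z0)&(W[:,2]<z1)]
    print(len(P),cv2.minAreaRect((P[:,:2]*1000).astype(np.float32)) if len(P)>5 else"",np.median(P[:,2]))
E
```

```text
53 [-0.24 -0.13  1.64 -0.    1.64 -1.17]
53 [-0.24 -0.06  1.83 -0.    1.37 -1.17]
103.8 [ 0.23 -0.11  1.54  0.    1.71 -1.58]
-127 [-0.24 -0.13  1.64 -0.    1.64  1.97]
-127 [-0.24 -0.06  1.83 -0.    1.37  1.97]
-76.2 [ 0.23 -0.11  1.54 -0.    1.71  1.56]
53 2.95
[[0.604, 0.77, 0.206, 0.497], [0.797, -0.583, -0.155, -0.068], [0.0, 0.258, -0.966, 0.436], [0.0, 0.0, 0.0, 1.0]]
800 ((553.836669921875, -108.99848175048828), (59.87883758544922, 14.426490783691406), 51.18577194213867) 0.11736414834966982
104 ((553.96630859375, -109.35003662109375), (59.534690856933594, 14.434471130371094), 51.9206428527832) 0.11184523776918412
```

View pics/w1.png

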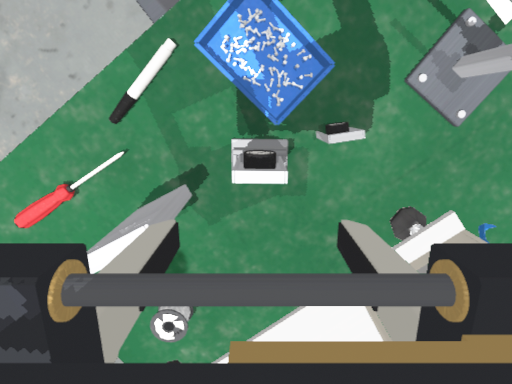

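The wrist view shows the cradle panel at (260,165) with the black dial on its upper side in the image, so the dial faces about (-0.78, 0.62). That agrees with the first estimate. I'll look closely at the hook before picking, while the hand is empty.

```bash
python3 - <<'E'
from h import *
r.goto([.555,.157,.30],down(103.8)); print(r.get_time_s())
im=r.get_image("wrist"); save(im,"w2"); W=cloud(im).reshape(-1,3); W=W[~np.isnan(W[:,0])]
P=W[(abs(W[:,0]-.614)<.03)&(abs(W[:,1]-.171)<.03)&(W[:,2]>.19)&(W[:,2]<.215)]
if len(P)>5: print("post",len(P),cv2.minAreaRect((P[:,:2]*1000).astype(np.float32)),np.median(P[:,2]))
Q=W[(W[:,0]>.49)&(W[:,0]<.575)&(abs(W[:,1]-.15)<.035)&(W[:,2]>.13)&(W[:,2]<.18)]
print("hook",len(Q),cv2.minAreaRect((Q[:,:2]*1000).astype(np.float32)))
o=Q[:,:2].mean(0); d=np.linalg.svd(Q[:,:2]-o,full_matrices=False)[2][0]; d*=np.sign(d[0]); print("dir",np.degrees(np.arctan2(d[1],d[0])),o)
s=(Q[:,:2]-o)@d; n=(Q[:,:2]-o)@[-d[1],d[0]]; print("tip end",s.min(),o+d*s.min(),"halfw",np.percentile(n,[3,97]))
for a in np.arange(s.min(),s.max(),.005):
    m=(s>=a)&(s<a+.005); print(round((a-s.min())*1e3),m.sum(),np.percentile(Q[m,2],[10,50,90]).round(4),n[m].mean().round(4))
E
```

```text
4.05
post 560 ((614.435791015625, 173.894775390625), (22.349544525146484, 21.73116683959961), 14.64732551574707) 0.20141870757709454
hook 516 ((544.5948486328125, 155.4100799560547), (64.46131134033203, 8.466192245483398), 13.850628852844238)
dir 14.723627126087408 [0.54301066 0.15517287]
tip end -0.030663557373460357 [0.513354   0.14737952] halfw [-0.00417396  0.00416053]
0 49 [0.1524 0.1578 0.1588] -0.0
5 33 [0.1512 0.1523 0.1577] -0.0001
10 45 [0.1511 0.1521 0.153 ] 0.0002
15 44 [0.1511 0.1522 0.153 ] 0.0001
20 44 [0.1512 0.152  0.1529] -0.0
25 42 [0.1513 0.1524 0.1533] -0.0001
30 40 [0.1511 0.1524 0.1529] -0.0001
35 45 [0.1511 0.1519 0.1528] -0.0002
40 40 [0.1512 0.1521 0.1529] -0.0002
45 34 [0.1514 0.1523 0.1532] 0.0003
50 39 [0.1514 0.152  0.153 ] 0.0
55 32 [0.1513 0.1523 0.153 ] -0.0001
60 29 [0.1513 0.152  0.1529] 0.0003
```

View pics/w2.png

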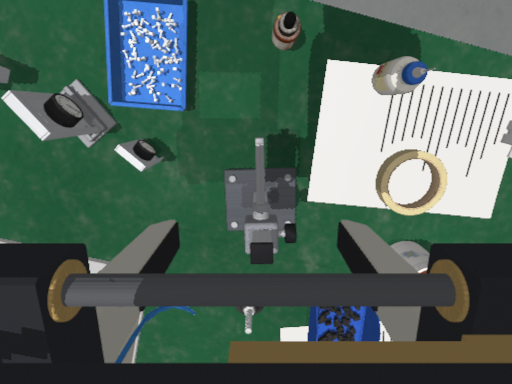

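The wrist view shows the hook running from (260,140) to the block at (260,205). Measured values: bar top 0.152 m (within 150–180 mm), tip end at (0.5134, 0.1474), axis about 14.5°. Next is the pick.

```bash
cat >> h.py <<'E'
d=np.array([np.cos(np.radians(14.5)),np.sin(np.radians(14.5)),0]); tip=np.array([.5134,.1474,0])
E
python3 - <<'E'
from h import *
r.goto([.554,-.1095,.20],down(51.7))
print(r.movel([.554,-.1095,.088],v=.12,max_force=15))
r.gripper_to(0.0,25); print("gap",r.get_finger_gap()*93,r.get_gripper_force(),r.get_tool_pos())
f0=r.get_force()
r.movel([.554,-.1095,.115],v=.06); print(r.get_force()-f0)
r.movel([.554,-.1095,.25],v=.15)
pre=tip-.035*d
r.goto(pre+[0,0,.25],down(104.5)); r.wait(.3)
print(r.get_time_s(),r.get_finger_gap()*93,r.get_force()-f0,r.get_tool_pos())
a=r.get_image("side"); W=cloud(a).reshape(-1,3)
P=W[(abs(W[:,0]-pre[0])<.06)&(abs(W[:,1]-pre[1])<.06)&(W[:,2]>.16)&(W[:,2]<.23)]
print(P.min(0),P.max(0))
cv2.imwrite("pics/s3.png",cv2.resize(a["frame"][60:220,150:350,::-1],None,fx=4,fy=3.7))
E
```

```text
False
gap 60.12842954949618 24.997495114803314 [ 0.5540644  -0.1095015   0.08811075]
[ 0.37769904  0.70751085 -3.43955341]
9.875 59.984859795879984 [ 0.4107188   0.74532956 -2.4572103 ] [0.47982319 0.13798631 0.24986258]
[0.45742575 0.10331669 0.16061162] [0.5180117  0.15246104 0.22984266]
```

View pics/s3.png

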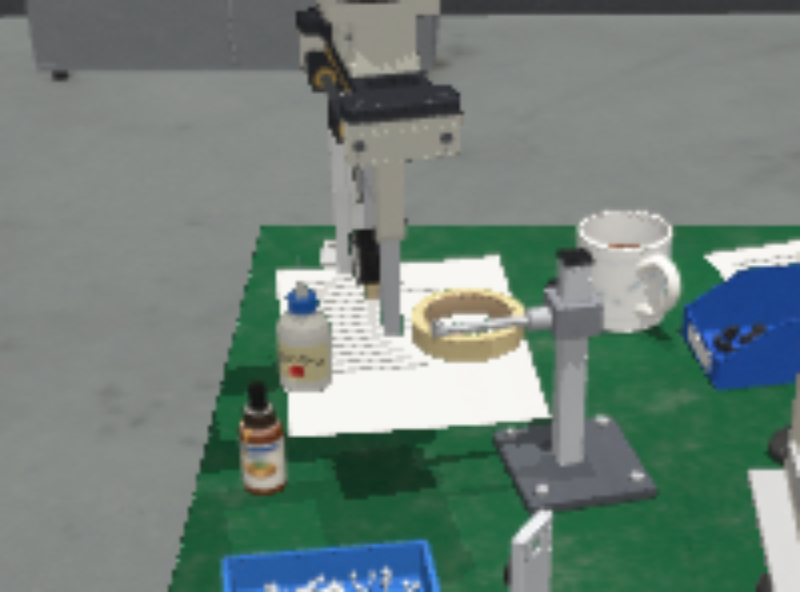

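The side view shows the panel held upright at (385,250) with its dial on the left, away from the post, and in front of the hook tip at (440,325). I'll lower it to the hook's height and feel forward lightly.

```bash
python3 - <<'E'
from h import *
pre=tip-.035*d; z=.143
r.movel(pre+[0,0,z],v=.1); r.wait(.3); f0=r.get_force()
hit=r.movel(tip+.0*d+[0,0,z],v=.05,max_force=2.5)
p=r.get_tool_pos(); print(hit,(p-tip)@d,(r.get_force()-f0).round(2))
if not hit:
    hit=r.movel(tip+.025*d+[0,0,z],v=.04,max_force=2.5)
    p=r.get_tool_pos(); r.wait(.2); print(hit,(p-tip)@d,(r.get_force()-f0).round(2))
print(r.get_time_s())
im=r.get_image("side");cv2.imwrite("pics/s4.png",cv2.resize(im["frame"][60:220,150:350,::-1],None,fx=4,fy=3.7))
E
```

```text
False -0.0001252432123600578 [-0.42 -1.54 -1.41]
False 0.024920734974283276 [ 0.13 -2.02  0.18]
13.2667
```

View pics/s4.png

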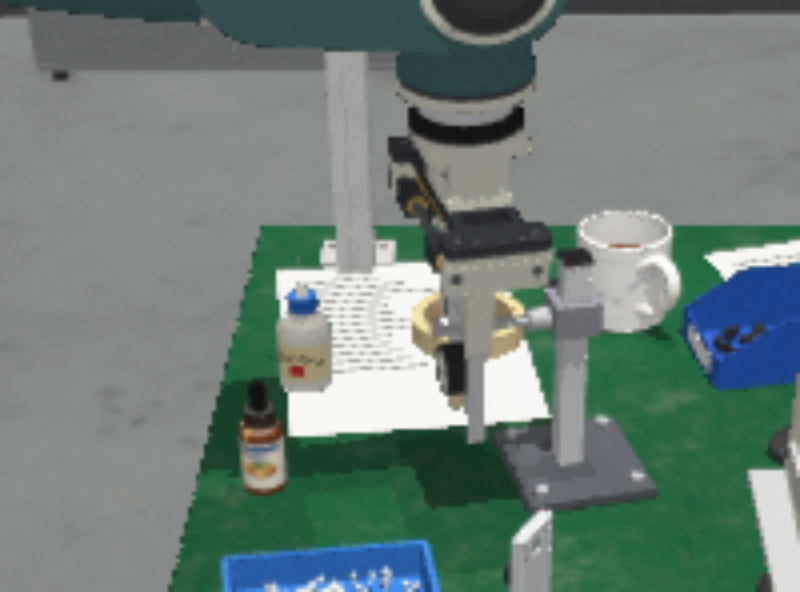

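The upturned tip now shows in front of the panel at (440,325), and the axial force is near zero, so the hook is through the eye. I'll check for side contact, then lower onto the bar.

```bash
python3 - <<'E'
from h import *
n=np.array([-d[1],d[0],0]); b=tip+.025*d
def f(): 
    r.wait(.15); return np.mean([r.get_force() for _ in range(10)],0)
F=f(); print("n,d,z",(F@n).round(2),(F@d).round(2),F[2].round(2))
r.movel(b-.0015*n+[0,0,.143],v=.03); F=f(); print((F@n).round(2),(F@d).round(2),F[2].round(2))
h=r.movel(b-.0015*n+[0,0,.130],v=.02,max_force=4); F=f(); print(h,r.get_tool_pos(),(F@n).round(2),(F@d).round(2),F[2].round(2),r.get_time_s())
E
```

```text
n,d,z 0.04 -0.6 -2.18
0.85 0.2 -3.07
True [0.53800487 0.15220046 0.13400888] -0.79 -0.87 6.21 14.5083
```

Contact came at TCP z = 0.134, exactly as predicted for the bar. I'll ease the load, release and withdraw.

```bash
python3 - <<'E'
from h import *
p=np.array(r.get_tool_pos())
for k in range(6):
    r.wait(.1); F=np.mean([r.get_force() for _ in range(8)],0)
    print(p[2].round(4),F.round(2))
    if F[2]<1: break
    p[2]+=.0004; r.movel(p,v=.02)
r.gripper_to(1.0); r.wait(.3); print(r.get_force().round(2),r.get_finger_gap())
p=np.array(r.get_tool_pos()); r.movel(p+[0,0,.05],v=.08,max_force=5); r.movel(p+[0,0,.14],v=.15)
r.wait(1.5); print(r.get_time_s(),r.get_tool_pos())
im=r.get_image("side"); w=r.get_image("wrist"); r.wait(.5); im2=r.get_image("side")
print("diff",np.abs(im["frame"].astype(int)-im2["frame"])[130:200,230:300].mean())
A=cv2.resize(im["frame"][60:220,150:350,::-1],(400,320)); B=cv2.resize(w["frame"][...,::-1],(400,320)); cv2.imwrite("pics/f.png",np.hstack([A,B]))
W=cloud(w).reshape(-1,3); P=W[(abs(W[:,0]-.538)<.04)&(abs(W[:,1]-.152)<.045)&(W[:,2]>.158)&(W[:,2]<.175)]
print(len(P),cv2.minAreaRect((P[:,:2]*1000).astype(np.float32)),np.median(P[:,2]),"expect top .164")
E
```

```text
0.134 [-1.13  0.67  5.85]
0.1344 [0.36 0.86 0.44]
[ 0.74 -1.1   0.5 ] 1.0009369379546174
19.0167 [0.53798875 0.15220131 0.27442787]
diff 0.5124489795918368
1004 ((529.7266235351562, 150.37765502929688), (31.79729461669922, 59.413726806640625), 14.67467212677002) 0.16379409960158103 expect top .164
```

View pics/f.png

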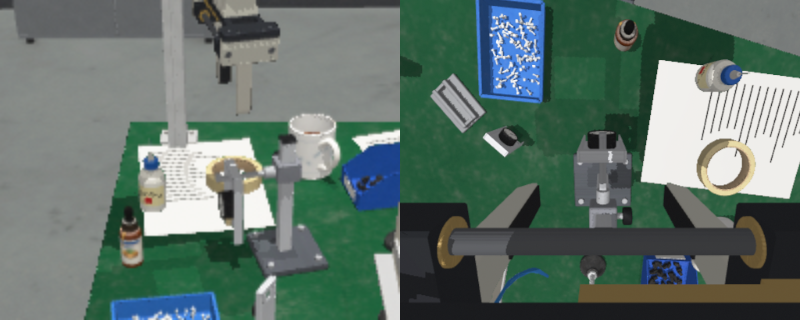

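The panel hangs at (237,205) in the side view, upright and still. Its dial faces outward, its top is at 0.164 m as expected, the tip shows in front of it, and the gripper is clear.

```bash
python3 -c "
from bench import r
print(r.job_done())"
```

```text
the job is handed in; nothing more can be done
None
```

The middle-sized gauge panel is hanging still and free on the hook by its eye, behind the upturned tip with the dial facing outward, and the job is handed in at about 20 s; the highest load I measured on the stand was about 9 N, and nothing else on the bench was touched.

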